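# Build a zigzag tray tower and put the stamp on top

## Task

Stack the loose desk trays on the grey base tray as a zigzag tower, first the blue, then the yellow, then the red, each lying in line with the tray below but shifted lengthwise so that a groove under it sits down over the end lip of the tray below: blue shifted towards the base's white tab, yellow shifted back so that it is straight above the base, red shifted towards the white tab again. Then stand the rubber stamp upright inside the red tray. Do not knock the stamp over, and leave the note pad, mouse and stapler where they are.

Things in the scene. Friction and masses are not known exactly. Their poses are not given: they have to be found in the camera images.
- base_tray: Grey base tray, fixed to the desk, on a dark steel foot plate (168 x 78 x 6 mm); turned any way. Tub 150 (x) x 56 (y) mm, walls 4 mm, rim at z = 40, floor at z = 10 mm. Origin: centre of its underside, on the desk; x along its length, towards the end with the white tab (40 mm wide, out to x = 103 mm, up to z = 24 mm); z up.
- blue_tray: Loose blue plastic tray, 0.1 to 0.17 kg; all three loose trays are alike and unchanged by a half turn. Open tub 150 (x) x 56 (y) x 40 mm high, walls 4 mm. Origin: centre of its underside at the ribs' feet; z up. Floor's underside z = 6, upper face 10, rim 40 mm. Below the floor, two pairs of round cross ribs 6 mm tall, 40 mm wide; each pair leaves a 10 mm groove, centred at x = +33 and -33 mm.
- yellow_tray: Loose yellow tray, shape and origin as the blue one. Seating, for all trays: shifted 40 mm lengthwise from the tray below, one groove straddles that tray's 4 mm end wall (3 mm play each way; sideways 4 mm) and the floor rests on its rim, so its origin is 34 mm above the origin below. Unseated, it rides 6 mm higher on its ribs.
- red_tray: Loose red tray, shape and origin as the blue one. All trays can be gripped from above across their 56 mm width, on the outer sides at mid-length, some 28 mm above the underside. Room inside: 142 x 48 mm, floor 10 mm above its origin, rim 30 mm above the floor.
- stamp: Rubber stamp standing upright on its foot: wooden foot 27 (x) x 58 (y) mm with a turned brown handle above it, 71 mm tall in all. Origin: centre of its underside, z up. The handle is 26 mm across from 34 to 71 mm above the underside (grip it there, above the tray's rim) and 16 mm below that. Loose and light. It fits in a tray with its foot's long side along the tray.
- note_pad: Yellow sticky note pad, 77 x 76 x 24 mm, bystander; origin at the centre of its underside.
- mouse: Black computer mouse, 108 x 57 x 38 mm, bystander; origin at the centre of its underside.
- stapler: Black stapler, 135 x 36 x 50 mm, bystander; origin at the centre of its underside.
Mind the look-alikes: they are no part of the job. There is more than one size of the yellow_tray; the job needs the larger.

How it is judged:
On the way, in this order (a step that is already met when the one before it is completed fails the run):
1. the blue tray is seated on the base, shifted 40 mm towards the white tab, and let go (x of blue_tray in the frame of base_tray between 0.033 and 0.047 m and y of blue_tray in the frame of base_tray between -0.007 and 0.007 m and z of blue_tray in the frame of base_tray between 0.031 and 0.037 m and angle between blue_tray's own z axis and vertical below 0.06 rad and angle between the x axis of blue_tray and the x axis of base_tray, either way round below 0.17 rad and contact force between the fingers and blue_tray below 0.1 N and linear speed of blue_tray below 0.03 m/s), for 0.2 s.
2. the yellow tray is seated on the blue one, straight above the base, and let go (x of blue_tray in the frame of base_tray between 0.033 and 0.047 m and y of blue_tray in the frame of base_tray between -0.007 and 0.007 m and z of blue_tray in the frame of base_tray between 0.031 and 0.037 m and angle between each of blue_tray, yellow_tray's own z axis and vertical below 0.06 rad and angle between the x axis of blue_tray and the x axis of base_tray, either way round below 0.17 rad and x of yellow_tray in the frame of base_tray between -0.01 and 0.01 m and y of yellow_tray in the frame of base_tray between -0.01 and 0.01 m and z of yellow_tray in the frame of base_tray between 0.065 and 0.071 m and angle between the x axis of yellow_tray and the x axis of blue_tray, either way round below 0.17 rad and contact force between the fingers and yellow_tray below 0.1 N and linear speed of yellow_tray below 0.03 m/s), for 0.2 s.
3. the red tray is seated on the yellow one, shifted towards the white tab, and let go (x of blue_tray in the frame of base_tray between 0.033 and 0.047 m and y of blue_tray in the frame of base_tray between -0.007 and 0.007 m and z of blue_tray in the frame of base_tray between 0.031 and 0.037 m and angle between each of blue_tray, yellow_tray, red_tray's own z axis and vertical below 0.06 rad and angle between the x axis of blue_tray and the x axis of base_tray, either way round below 0.17 rad and x of yellow_tray in the frame of base_tray between -0.01 and 0.01 m and y of yellow_tray in the frame of base_tray between -0.01 and 0.01 m and z of yellow_tray in the frame of base_tray between 0.065 and 0.071 m and angle between the x axis of yellow_tray and the x axis of blue_tray, either way round below 0.17 rad and x of red_tray in the frame of base_tray between 0.027 and 0.053 m and y of red_tray in the frame of base_tray between -0.013 and 0.013 m and z of red_tray in the frame of base_tray between 0.099 and 0.105 m and angle between the x axis of red_tray and the x axis of yellow_tray, either way round below 0.17 rad and contact force between the fingers and red_tray below 0.1 N and linear speed of red_tray below 0.03 m/s), for 0.2 s.
At the end, for the whole second after the job is handed in: In the base frame: blue at x 40, y 0 within 7 mm, z 34; yellow at 0, 0 within 10, z 68; red at 40, 0 within 13, z 102 (z within 3 mm); trays level (0.06 rad), in line with the one below (0.17 rad). Stamp upright (0.1 rad) on the floor of the red tray. All at rest (x of blue_tray in the frame of base_tray between 0.033 and 0.047 m and y of blue_tray in the frame of base_tray between -0.007 and 0.007 m and z of blue_tray in the frame of base_tray between 0.031 and 0.037 m and angle between each of blue_tray, yellow_tray, red_tray's own z axis and vertical below 0.06 rad and angle between the x axis of blue_tray and the x axis of base_tray, either way round below 0.17 rad and x of yellow_tray in the frame of base_tray between -0.01 and 0.01 m and y of yellow_tray in the frame of base_tray between -0.01 and 0.01 m and z of yellow_tray in the frame of base_tray between 0.065 and 0.071 m and angle between the x axis of yellow_tray and the x axis of blue_tray, either way round below 0.17 rad and x of red_tray in the frame of base_tray between 0.027 and 0.053 m and y of red_tray in the frame of base_tray between -0.013 and 0.013 m and z of red_tray in the frame of base_tray between 0.099 and 0.105 m and angle between the x axis of red_tray and the x axis of yellow_tray, either way round below 0.17 rad and x of stamp in the frame of red_tray between -0.062 and 0.062 m and y of stamp in the frame of red_tray between -0.026 and 0.026 m and z of stamp in the frame of red_tray between 0.006 and 0.014 m and angle between stamp's own z axis and vertical below 0.1 rad and linear speed of each of blue_tray, yellow_tray, red_tray, stamp below 0.02 m/s); the robot touches nothing.
It fails at once if the stamp is tipped by more than 0.6 rad (angle between stamp's own z axis and vertical above 0.6 rad).
It fails at once if the note pad is moved more than 25 mm (distance of note_pad from where it was at the start of the episode above 0.025 m).
It fails at once if the mouse is moved more than 25 mm (distance of mouse from where it was at the start of the episode above 0.025 m).
It fails at once if the stapler is moved more than 25 mm (distance of stapler from where it was at the start of the episode above 0.025 m).
It also fails if it takes over 70 s, if anything falls off the work surface, if the arm or the gripper's body presses on something with over 40 N, if the wrist force passes 120 N, or if a joint passes its speed limit or range.

## Robot

A 6-joint arm with a two-finger parallel gripper is mounted at the origin on a cart in front of the work surface, level with it; the furniture and walls round the work are solid. World frame = base frame: x ahead of the robot, y to its left, z up, the work surface at z = 0. Lengths are in m, angles in rad, forces in N, time in s.
With the tool pointing down it reaches from about 0.25 to 0.725 m from the base axis. Payload 9.7 kg.
Tool frame: the origin (TCP) lies at the very end of the fingers, on their centre line; the grasp point (between the pads) lies 19 mm behind it; z points along the fingers, y is the line along which they close (so a half turn about z gives the same grasp; the last joint's range is limited). The gripper opens to 85 mm and grips with 20 to 120 N. Pads are 22 mm wide; open, the fingers measure 114 mm over their backs; the gripper's body (76 mm by 85 mm) begins 54 mm behind the grasp point. The pads swing forward as they close: fully open they stand 13 mm farther back than shut.
Start: joints at [0, 0.087, 0.176, 1.66, 0, 1.571], TCP at [0.55, -0, 0.231] pointing down, gripper open.
Joint ranges: [-3.13, 3.13], [-0.85, 1.81], [-1.15, 1.24], [-2.2, 2.28], [-1.44, 1.52], [-3.14, 3.14]. Speed limits (rad/s): [2.22, 2.22, 2.57, 3.14, 3.14, 3.14].

## Interface

Orientations are given as a 3x3 rotation matrix whose columns are the frame's x, y, z axes.
In Python, from cell import env, viewer gives the robot as it stands. The module is installed in compiled form; this text tells all that it offers.
- The arm moves only by the tool send_rows, never from a script. Its argument "rows" is a list of rows, each a list of 5 numbers: the opening, from 0 (shut) to 1 (fully open), then the shift along the tool's x, y, z in mm, then the turn about the tool's z in degrees. In form: [[fingers, x, y, z, twist], ...]. A call has 1 to 5 rows; each row is the pose to reach, as a shift and turn from the pose commanded when the call began, along the tool's axes at that moment; what a row does not reach only later rows make up. A row lasts 1/10 s, in which the tool goes at most 50 mm and 8.59 degrees, less where a joint would pass 70% of its speed; a pose out of reach is approached as far as the arm can. A call with a gripper value outside its range is refused whole. The fingers move at their own pace and stop on an object; the grip force is fixed at half the most. Time passes only in rows, so rows that repeat a pose let the fingers close. It gives the time, the measured TCP pose, the force, the opening and the grip force at its end, in the units of the state.
- env.observe(): the state, without advancing time (a new reading comes with each control period).
- viewer.capture(name): name is "scene" or "side" or "wrist"; returns the picture (420x560x3 uint8, red, green, blue); there is no depth.
- viewer.camera_info(name): a dict with "mtx" (3x3 intrinsics, pixels), "world_to_cam" (4x4, takes a point from world to camera coordinates). Camera axes: x right, y up, looking along -z (the intrinsics and any distortion apply to the point x, -y, -z); pixel columns grow to the right and rows downward; lengths in m; the calibration is good to about 2 mm. A picture is of the moment at which its call begins: read the wrist's pose just before it. camera_info takes no time and is no camera call; for the wrist camera it gives the pose at the moment of the call.
- env.close_job(): hands the job in; it is judged then, once.
The state is a dict: "time": time; "qpos": joint angles; "qvel": joint speeds; "joint_efforts": joint torques, N m; "ee_pos": TCP position; "ee_rot": TCP orientation; "ft_force": force on the tool from outside, world axes, zero at the start; "wrist_torque": the same for the moment, N m; "width": finger opening in m; "gripper_force": force on a finger pad.
Only numpy, scipy, OpenCV 4.12 (cv2) and the standard library are available. Lean on these libraries where they do the work, as an engineer would, in place of code of your own. Each camera call takes 0.05 s, during which the arm holds its last target. There are 200 camera calls.

## Working session

There is one attempt and no reset: what is moved stays moved. The work goes in short steps, Python scripts to look and compute and a tool call to move; the robot and the scene stay as the last step left them, time stands still between calls to the robot, and variables do not carry over. Pictures are saved under pics/ and viewed, at most 12 in all, crops included, and the job is handed in when it is done.

Besides the shell and the picture viewer there is one more tool, called after ">>>" as name(argument=value, ...) on one line, values as JSON. send_rows: Moves the arm, as the interface text tells. Its arguments: {"type":"object","properties":{"rows":{"type":"array","items":{"type":"array","items":{"type":"number"}}}},"required":["rows"]}

```bash
mkdir -p pics
python3 - <<'E'
from cell import env, viewer
import cv2, numpy as np
for n in ("scene","side"):
    im=viewer.capture(n); cv2.imwrite(f"pics/{n}0.png",im[:,:,::-1])
    i=viewer.camera_info(n); print(n,np.round(i["mtx"],1).tolist(),np.round(np.linalg.inv(i["world_to_cam"]),3).tolist(), i.keys())
s=env.observe(); print(s["time"],s["ee_pos"],np.round(s["ee_rot"],3).tolist(),s["width"])
E
```

```text
scene [[395.6, 0.0, 280.4], [0.0, 395.6, 209.2], [0.0, 0.0, 1.0]] [[0.875, 0.212, -0.435, 0.128], [-0.483, 0.432, -0.762, -0.699], [0.026, 0.877, 0.48, 0.508], [0.0, 0.0, 0.0, 1.0]] dict_keys(['mtx', 'world_to_cam'])
side [[422.9, 0.0, 278.4], [0.0, 422.9, 213.3], [0.0, 0.0, 1.0]] [[0.901, 0.184, -0.393, 0.117], [-0.433, 0.421, -0.797, -0.861], [0.019, 0.889, 0.458, 0.545], [0.0, 0.0, 0.0, 1.0]] dict_keys(['mtx', 'world_to_cam'])
0.1 [5.49765433e-01 1.85297067e-05 2.30656414e-01] [[-0.0, 1.0, -0.001], [1.0, 0.0, -0.0], [-0.0, -0.001, -1.0]] 0.08554220930747028
```

View pics/scene0.png

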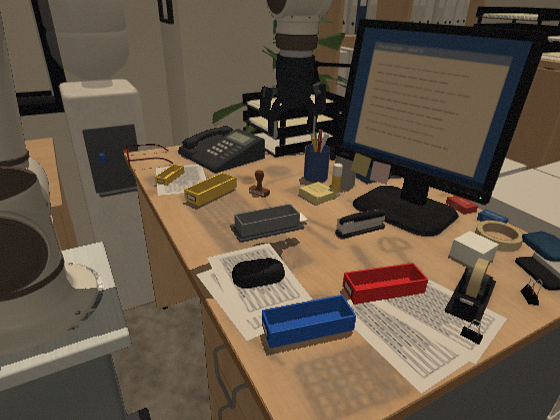

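View pics/side0.png

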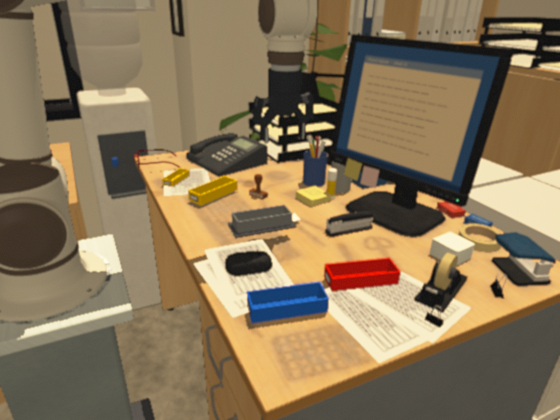

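The yellow candidates are the large tray at scene (210,190) and the small look-alike at (170,174). By the description I choose the large one. Blue is at (308,322), red at (385,283), and the base at (268,222) with its tab at about (302,217). The stamp is at (259,184). The bystanders are the mouse (258,272), stapler (360,224) and pad (317,193).

```bash
cat > h.py <<'E'
from cell import env, viewer
import cv2, numpy as np
HSV={"blue":((100,120,40),(125,255,255)),"yellow":((18,150,60),(32,255,255)),"red":((0,170,60),(6,255,255))}
def ray(info,px,z):
    px=np.atleast_2d(px).astype(float); K=info["mtx"]; T=np.linalg.inv(info["world_to_cam"])
    d=np.c_[(px[:,0]-K[0,2])/K[0,0],-(px[:,1]-K[1,2])/K[1,1],-np.ones(len(px))]@T[:3,:3].T
    return T[:3,3]+d*((z-T[2,3])/d[:,2])[:,None]
def blobs(im,c,amin=150):
    m=cv2.inRange(cv2.cvtColor(im,cv2.COLOR_RGB2HSV),*HSV[c])
    m=cv2.morphologyEx(m,cv2.MORPH_CLOSE,np.ones((5,5)))
    cs,_=cv2.findContours(m,cv2.RETR_EXTERNAL,cv2.CHAIN_APPROX_NONE)
    return [k[:,0] for k in sorted(cs,key=cv2.contourArea,reverse=True) if cv2.contourArea(k)>amin]
def rect(info,cnt,z):
    p=ray(info,cnt,z)[:,:2]; (c,wh,a)=cv2.minAreaRect((p*1000).astype(np.float32))
    if wh[0]<wh[1]: wh=wh[::-1]; a+=90
    return np.round(c,1),np.round(wh,1),round((a+90)%180-90,1)
def snap(n,f):
    i=viewer.camera_info(n); im=viewer.capture(n); cv2.imwrite(f"pics/{f}.png",im[:,:,::-1]); return i,im
E
python3 - <<'E'
from h import *
i=viewer.camera_info("scene"); im=cv2.imread("pics/scene0.png")[:,:,::-1].copy()
for c in HSV:
    for k in blobs(im,c): 
        if rect(i,k,.03)[0][0]<900: print(c,k.mean(0),rect(i,k,.03))
for n,p,z in [("base",(268,218),.04),("tab",(303,217),.024),("stamp",(260,193),0),("stamptop",(259,171),.071),("mouse",(258,272),.03),("stapler",(360,222),.03),("pad",(317,191),.024),("smally",(170,174),.02)]:
    print(n,np.round(ray(i,p,z),3))
print(np.round(np.linalg.inv(viewer.camera_info("wrist")["world_to_cam"]),3),viewer.camera_info("wrist")["mtx"])
snap("wrist","w0")
s=im[140:240,140:340]; cv2.imwrite("pics/crop.png",np.vstack([cv2.resize(s,None,fx=2.8,fy=2.8)[:,:,::-1],cv2.imread("pics/w0.png")[::1,:]])[:700] if 0 else cv2.hconcat([cv2.resize(s[:,:,::-1],(400,200)),cv2.resize(cv2.imread("pics/w0.png"),(267,200))]))
E
```

```text
blue [306.17446809 320.61276596] (array([ 419.1, -296.2]), array([160.2,  83.2]), -12.1)
blue [314.70967742 163.73387097] (array([817.7, 288.4]), array([299.5,  72.3]), 56.9)
yellow [210.24193548 188.03225806] (array([451.8, 255.5]), array([201.8, 104.9]), 27.0)
yellow [169.         174.26470588] (array([371.4, 394.6]), array([138.5,  62. ]), 44.3)
red [380.60185185 282.99074074] (array([ 601.8, -280. ]), array([170.3,  87.8]), -14.6)
base [[0.504 0.019 0.04 ]]
tab [[0.597 0.009 0.024]]
stamp [[0.582 0.218 0.   ]]
stamptop [[0.577 0.215 0.071]]
mouse [[ 0.398 -0.144  0.03 ]]
stapler [[ 0.701 -0.081  0.03 ]]
pad [[0.709 0.117 0.024]]
smally [[0.377 0.415 0.02 ]]
[[ 1.     0.001  0.001  0.55 ]
 [-0.002  0.959  0.283  0.071]
 [-0.001 -0.283  0.959  0.373]
 [ 0.     0.     0.     1.   ]] [[372.77336983   0.         277.53258423]
 [  0.         372.77336983 212.20153185]
 [  0.           0.           1.        ]]
```

View pics/crop.png

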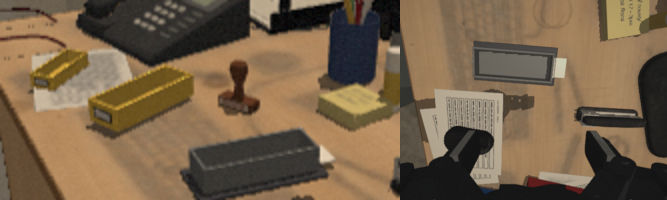

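The crop confirms that the larger yellow tray is at scene (210,188), the smaller look-alike is at upper left, and the base tab points to +x. The wrist view already shows the base, so I'll look at it in full size.

Run:
```python
import cv2
im=cv2.imread("pics/w0.png"); cv2.imwrite("pics/w0c.png",cv2.resize(im[60:200,130:370],None,fx=3,fy=3,interpolation=cv2.INTER_CUBIC))
```

```text
(no output)
```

View pics/w0c.png

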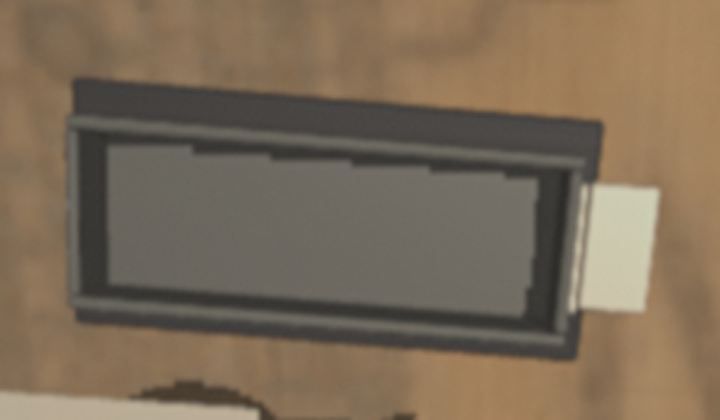

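In the crop the base rim's outer corners are at about (68,117), (584,160), (562,343) and (72,304), with the tab on the right. Next I'll go to view blue.

>>> send_rows(rows=[[1, -45, -18, 0, 0], [1, -90, -36, 0, 0], [1, -135, -54, 0, 0], [1, -180, -70, 0, 0]])

```text
time: 0.55
ee_pos: [0.4789, -0.1813, 0.2312]
ee_rot: [[-0.001, 1.0, -0.0], [1.0, 0.001, 0.0], [0.0, -0.0, -1.0]]
ft_force: [0.3, -0.1, -0.5]
width: 0.0852
gripper_force: 0.0
```

>>> send_rows(rows=[[1, -45, -15, 0, 0], [1, -90, -30, 0, 0], [1, -130, -50, 0, 0], [1, -130, -50, 0, 0], [1, -130, -50, 0, 0]])

```text
time: 1.05
ee_pos: [0.4294, -0.3107, 0.2309]
ee_rot: [[0.002, 1.0, -0.001], [1.0, -0.002, 0.001], [0.001, -0.001, -1.0]]
ft_force: [0.8, 0.0, 0.8]
width: 0.0853
gripper_force: 0.0
```

```bash
cat >> h.py <<'E'
def st():
    s=env.observe(); print("t",round(s["time"],2),"tcp",np.round(s["ee_pos"]*1000,1),"yaw",round(np.degrees(np.arctan2(s["ee_rot"][1,1],s["ee_rot"][0,1])),2),"z",np.round(s["ee_rot"][:,2],3),"w",round(s["width"]*1000,1),"F",np.round(s["ft_force"],1),"g",round(s["gripper_force"],1)); return s
def quad(info,pts,z):
    p=ray(info,pts,z)[:,:2]*1000; c=p.mean(0); d=(p[1]-p[0])+(p[2]-p[3]); print("quad",np.round(c,1),"len",np.round(np.linalg.norm(np.roll(p,-1,0)-p,axis=1),1),"ang",np.round(np.degrees(np.arctan2(d[1],d[0])),2))
def move(s,c,ang):
    """shift (mm, tool axes) to put the TCP at c and twist to put tool y at world angle ang"""
    R=s["ee_rot"]; d=np.array([c[0],c[1],0])-s["ee_pos"]*1000*[1,1,0]; yaw=np.degrees(np.arctan2(R[1,1],R[0,1]))
    t=-((ang-yaw+90)%180-90); print("tool shift",np.round(R.T@d,1),"twist",round(t,1))
E
python3 - <<'E'
from h import *
T=np.array([[1,0,0,.55],[-.002,.959,.283,.071],[-.001,-.283,.959,.373],[0,0,0,1.]])
s=st(); i=viewer.camera_info("wrist"); 
# starting camera pose: same hand-eye, start tcp
C=np.linalg.inv(i["world_to_cam"]); G=np.eye(4);G[:3,:3]=s["ee_rot"];G[:3,3]=s["ee_pos"]; H=np.linalg.inv(G)@C
G0=np.eye(4);G0[:3,:3]=[[0,1,-.001],[1,0,0],[0,-.001,-1]];G0[:3,3]=[.549765,0,.230656]
i0=dict(mtx=i["mtx"],world_to_cam=np.linalg.inv(G0@H)); print(np.round(G0@H,3).tolist())
P=np.array([[68,117],[584,160],[562,343],[72,304]])/3+[130,60]-.33
print("base");quad(i0,P,.04)
i,im=snap("wrist","w1")
for c in("blue","red"):
    for k in blobs(im,c): print(c,k.min(0),k.max(0),rect(i,k,.04))
E
```

```text
t 1.05 tcp [ 429.4 -310.7  230.9] yaw -0.14 z [-0.001  0.001 -1.   ] w 85.3 F [0.8 0.  0.8] g 0.0
[[1.0, 0.001, 0.001, 0.55], [-0.002, 0.959, 0.283, 0.071], [-0.001, -0.283, 0.959, 0.373], [0.0, 0.0, 0.0, 1.0]]
base
quad [514.4  41.7] len [148.   53.5 147.1  53.6] ang -4.68
blue [183 115] [354 206] (array([ 421.1, -289.8]), array([147.5,  55.4]), -12.1)
red [380  91] [559 191] (array([ 602. , -274.1]), array([157.3,  54.1]), -14.7)
```

View pics/w1.png

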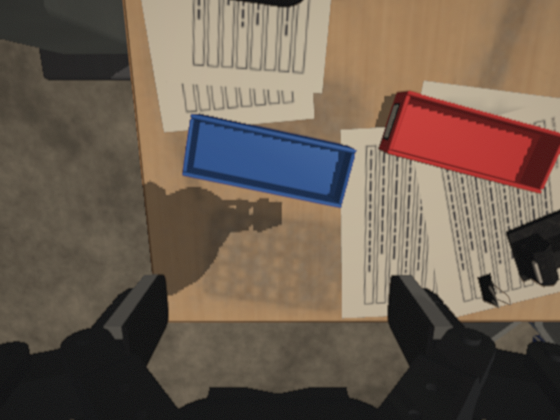

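Blue spans (183–354, 115–206) and red spans (380–559, 91–191). Both are clean, and I have good poses for each. Blue is at (421,-290) with its long axis at -12.1°, so I'll turn -78° and go down.

>>> send_rows(rows=[[1, 5, -2, 10, -8.5], [1, 10, -4, 30, -17], [1, 15, -6, 50, -25.5], [1, 20, -8, 65, -34], [1, 21, -8, 80, -42]])

```text
time: 1.6
ee_pos: [0.4225, -0.287, 0.1507]
ee_rot: [[-0.676, 0.737, 0.0], [0.737, 0.676, 0.0], [0.0, 0.0, -1.0]]
ft_force: [0.0, -0.1, 0.0]
width: 0.0854
gripper_force: 0.0
```

>>> send_rows(rows=[[1, 0, 0, 20, -8], [1, 0, 0, 40, -16], [1, 0, 0, 60, -24], [1, 0, 0, 80, -32], [1, 0, 0, 80, -36]])

```text
time: 2.1
ee_pos: [0.4215, -0.2866, 0.0684]
ee_rot: [[-0.98, 0.2, -0.003], [0.2, 0.98, 0.003], [0.004, 0.002, -1.0]]
ft_force: [-0.2, 0.3, 0.3]
width: 0.0857
gripper_force: 0.0
```

Run:
```python
from h import *
s=st(); move(s,(421.1,-289.8),77.9); print(s["qpos"].round(2))
```

```text
t 2.1 tcp [ 421.5 -286.6   68.4] yaw 78.45 z [-0.003  0.003 -1.   ] w 85.7 F [-0.2  0.3  0.3] g 0.0
tool shift [-0.2 -3.2 -0. ] twist 0.5
[-0.6  -0.   -0.23  1.35  0.   -0.4 ]
```

>>> send_rows(rows=[[1, 0, -3, 30, 0], [1, 0, -3, 58, 0], [1, 0, -3, 58, 0], [0.4, 0, -3, 58, 0], [0.4, 0, -3, 58, 0]])

```text
time: 2.6
ee_pos: [0.4224, -0.2919, 0.015]
ee_rot: [[-0.978, 0.207, 0.002], [0.207, 0.978, -0.001], [-0.002, -0.001, -1.0]]
ft_force: [-0.8, -0.0, -0.0]
width: 0.0587
gripper_force: 0.0
```

>>> send_rows(rows=[[0.4, 0, 0, 0, 0], [0.4, 0, 0, 0, 0], [0.4, 0, 0, 0, 0]])

```text
time: 2.9
ee_pos: [0.4226, -0.2923, 0.0154]
ee_rot: [[-0.978, 0.208, 0.003], [0.208, 0.978, -0.001], [-0.003, -0.001, -1.0]]
ft_force: [0.8, 2.9, 7.2]
width: 0.0545
gripper_force: 64.0
```

>>> send_rows(rows=[[0.4, 0, 0, -20, 0], [0.4, 0, 0, -60, 0], [0.4, 0, 10, -105, 0], [0.4, -5, 50, -115, 0], [0.4, -10, 95, -115, 0]])

```text
time: 3.4
ee_pos: [0.4523, -0.2015, 0.1319]
ee_rot: [[-0.978, 0.211, 0.005], [0.211, 0.978, -0.002], [-0.006, -0.001, -1.0]]
ft_force: [-0.1, 0.3, -2.0]
width: 0.0549
gripper_force: 64.0
```

>>> send_rows(rows=[[0.4, -10, 45, 0, 0], [0.4, -20, 90, 0, 0], [0.4, -30, 135, 0, 0], [0.4, -40, 180, 0, 0], [0.4, -47, 225, 0, 0]])

```text
time: 3.9
ee_pos: [0.5445, 0.0111, 0.1292]
ee_rot: [[-0.978, 0.208, 0.001], [0.208, 0.978, -0.0], [-0.001, 0.0, -1.0]]
ft_force: [1.5, -0.1, -1.7]
width: 0.0549
gripper_force: 64.0
```

>>> send_rows(rows=[[0.4, -5, 20, 0, -4], [0.4, -5, 31, 0, -7.3], [0.4, -5, 31, 0, -7.3], [0.4, -5, 31, 0, -7.3]])

```text
time: 4.3
ee_pos: [0.5549, 0.0383, 0.1287]
ee_rot: [[-0.997, 0.083, 0.0], [0.083, 0.997, -0.0], [-0.0, -0.0, -1.0]]
ft_force: [-0.6, -0.2, -1.4]
width: 0.0549
gripper_force: 64.1
```

Run:
```python
from h import *
s=st(); move(s,(556.3,38.2),85.3)
i,im=snap("wrist","w2"); j,jm=snap("scene","s2")
cv2.imwrite("pics/m2.png",cv2.resize(cv2.hconcat([im,jm])[:,:,::-1],(800,300)))
```

```text
t 4.3 tcp [554.9  38.3 128.7] yaw 85.22 z [ 0. -0. -1.] w 54.9 F [-0.6 -0.2 -1.4] g 64.1
tool shift [-1.4 -0.   0. ] twist -0.1
```

View pics/m2.png

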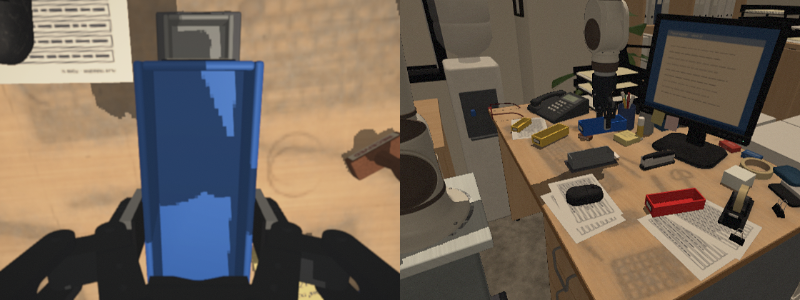

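In the wrist view the held blue tray's near-robot end is at rows ~62, columns 136–262, and the base's end is at rows ~12, columns 158–240. That lets me check the relative offset.

Run:
```python
import cv2
im=cv2.imread("pics/w2.png"); cv2.imwrite("pics/w2c.png",cv2.resize(im[0:110,170:390],None,fx=3.6,fy=3.6,interpolation=cv2.INTER_CUBIC))
```

```text
(no output)
```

View pics/w2c.png

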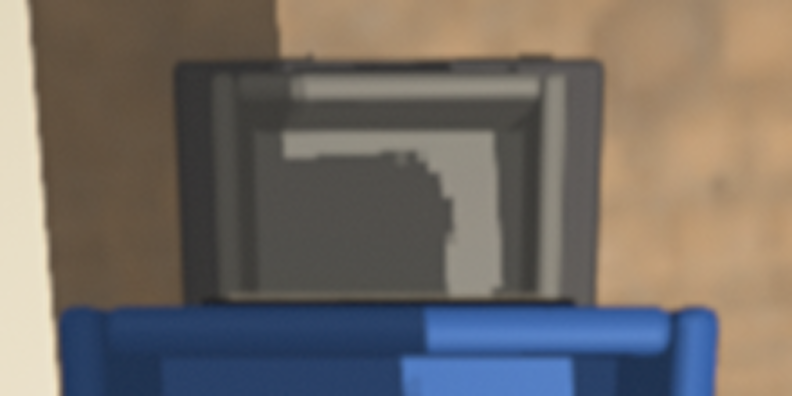

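The base rim end is at crop row 72 with columns 213–567. Blue's end is at row ~307 with columns 62–717.

Run:
```python
from h import *
s=st(); i=viewer.camera_info("wrist")
f=lambda p:(np.array(p)+.5)/3.6-.5+[170,0]
b=ray(i,[f((213,72)),f((567,72))],.04)*1000; t=ray(i,[f((62,307)),f((717,307))],s["ee_pos"][2]-.0154+.04)*1000
a=np.radians(-4.7); u=np.array([np.cos(a),np.sin(a)]); v=np.array([-u[1],u[0]])
print(b.round(1),t.round(1)); d=(t.mean(0)-b.mean(0))[:2]; print("rel x",d@u,"rel y",d@v)
print("base c",b.mean(0)[:2]+75*u,"tray c",t.mean(0)[:2]+75*u)
```

```text
t 4.4 tcp [554.9  37.8 128.6] yaw 85.18 z [ 0. -0. -1.] w 54.6 F [-0.1 -0.4 -1.3] g 64.1
[[436.9  19.8  40. ]
 [441.6  74.7  40. ]] [[476.4  16.7 153.2]
 [481.   71.  153.2]]
rel x 39.57648988467028 rel y -0.12508229463408238
base c [514.01693453  41.10874661] tray c [553.45009493  37.74124636]
```

The relative offset is 39.6 mm / -0.1 mm, so I'll lower it.

>>> send_rows(rows=[[0.4, 0, 0, 35, 0], [0.4, 0, 0, 60, 0], [0.4, 0, 0, 70, 0], [0.4, 0, 0, 77, 0], [0.4, 0, 0, 79, 0]])

```text
time: 4.9
ee_pos: [0.5551, 0.0381, 0.0495]
ee_rot: [[-0.997, 0.083, 0.0], [0.083, 0.997, -0.0], [-0.0, -0.0, -1.0]]
ft_force: [-2.8, -0.8, 1.5]
width: 0.0549
gripper_force: 64.5
```

>>> send_rows(rows=[[0.4, 0, 0, 0, 0], [0.4, 0, 0, 1, 0], [0.4, 0, 0, 1, 0]])

```text
time: 5.2
ee_pos: [0.5558, 0.0385, 0.0495]
ee_rot: [[-0.997, 0.082, 0.002], [0.082, 0.997, -0.0], [-0.002, 0.0, -1.0]]
ft_force: [-0.8, -0.4, 3.4]
width: 0.0547
gripper_force: 64.6
```

>>> send_rows(rows=[[1, 0, 0, 0, 0], [1, 0, 0, 0, 0], [1, 0, 0, 0, 0], [1, 0, 0, -20, 0], [1, 0, 0, -65, 0]])

```text
time: 5.7
ee_pos: [0.5529, 0.0384, 0.1103]
ee_rot: [[-0.997, 0.082, -0.007], [0.082, 0.997, -0.0], [0.007, -0.001, -1.0]]
ft_force: [1.0, 0.1, -0.1]
width: 0.0857
gripper_force: 0.0
```

>>> send_rows(rows=[[1, 0, 0, -45, 0], [1, 0, 0, -90, 0], [1, 10, 20, -115, 0], [1, 25, 60, -115, 0], [1, 40, 105, -115, 0]])

```text
time: 6.2
ee_pos: [0.5239, 0.1469, 0.2295]
ee_rot: [[-0.996, 0.084, 0.002], [0.084, 0.996, 0.001], [-0.002, 0.001, -1.0]]
ft_force: [0.4, -0.5, 0.1]
width: 0.0854
gripper_force: 0.0
```

>>> send_rows(rows=[[1, 15, 45, 0, 0], [1, 30, 90, 0, 0], [1, 44, 120, 0, 0], [1, 44, 120, 0, 0], [1, 44, 120, 0, 0]])

```text
time: 6.7
ee_pos: [0.4894, 0.2702, 0.2281]
ee_rot: [[-0.997, 0.08, -0.0], [0.08, 0.997, -0.0], [0.0, -0.0, -1.0]]
ft_force: [-0.4, 0.7, -0.6]
width: 0.0853
gripper_force: 0.0
```

Run:
```python
from h import *
s=st()
i,im=snap("wrist","w3")
for c in("yellow","blue"):
    for k in blobs(im,c): print(c,k.min(0),k.max(0),rect(i,k,.04 if c=="yellow" else .074))
```

```text
t 6.7 tcp [489.4 270.2 228.1] yaw 85.4 z [-0. -0. -1.] w 85.3 F [-0.4  0.7 -0.6] g 0.0
yellow [202  51] [336 227] (array([453.5, 267.6]), array([147.8,  54.8]), 24.3)
yellow [390   0] [506  98] (array([382.7, 418.2]), array([99. , 41.7]), 43.3)
blue [  0 195] [ 80 353] (array([549. ,  57.1]), array([158.9,  71.7]), -16.5)
```

View pics/w3.png

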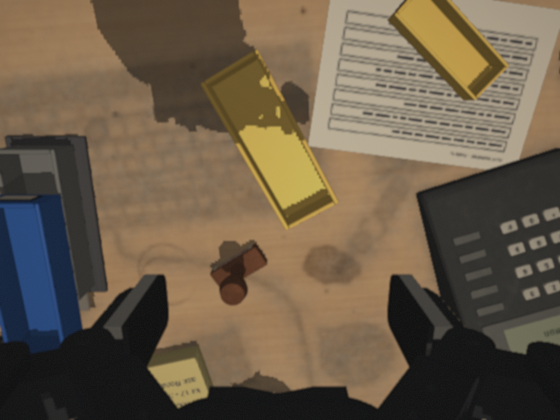

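The large yellow tray spans (202–336, 51–227) and measures 148x55 mm at (453.5,267.6), 24.3°. The small one at (448,48) is the look-alike. The stamp foot is at about (238,264), standing clear.

>>> send_rows(rows=[[1, 10, -2, 10, -8], [1, 20, -4, 30, -16], [1, 30, -5, 60, -24], [1, 36, -6, 95, -29], [1, 36, -6, 130, -29]])

```text
time: 7.25
ee_pos: [0.4534, 0.2653, 0.0976]
ee_rot: [[-0.911, -0.413, 0.001], [-0.413, 0.911, 0.0], [-0.001, 0.0, -1.0]]
ft_force: [0.5, 1.4, 0.2]
width: 0.0857
gripper_force: 0.0
```

>>> send_rows(rows=[[1, 0, 0, 40, 0], [1, 0, 0, 70, 0], [1, 0, 0, 84, 0], [1, 0, 0, 84, 0], [0.4, 0, 0, 84, 0]])

```text
time: 7.75
ee_pos: [0.4542, 0.2665, 0.0157]
ee_rot: [[-0.912, -0.411, 0.001], [-0.411, 0.912, 0.001], [-0.001, 0.0, -1.0]]
ft_force: [-0.3, 0.5, -0.0]
width: 0.0733
gripper_force: 0.0
```

>>> send_rows(rows=[[0.4, 0, 0, 0, 0], [0.4, 0, 0, 0, 0], [0.4, 0, 0, 0, 0], [0.4, 0, 0, 0, 0]])

```text
time: 8.15
ee_pos: [0.4547, 0.2672, 0.0167]
ee_rot: [[-0.911, -0.411, 0.003], [-0.411, 0.911, 0.001], [-0.004, -0.0, -1.0]]
ft_force: [0.0, -1.8, 6.9]
width: 0.0548
gripper_force: 63.6
```

Run:
```python
from h import *
s=st(); R=s["ee_rot"]; a=np.radians(24.3); off=(np.array([453.5,267.6])-s["ee_pos"][:2]*1000)@[np.cos(a),np.sin(a)]
print("tray along-axis offset",off)
b=np.radians(-4.7); u=np.array([np.cos(b),np.sin(b)]); print("target",np.array([514.2,41.4])-off*u); move(s,np.array([514.2,41.4])-off*u,85.3)
# stamp foot in w3
T=cv2.imread("pics/w3.png")[235:295,195:290]; cv2.imwrite("pics/stampc.png",cv2.resize(T,None,fx=6,fy=6,interpolation=cv2.INTER_CUBIC))
```

```text
t 8.15 tcp [454.7 267.2  16.7] yaw 114.29 z [ 0.003  0.001 -1.   ] w 54.8 F [ 0.  -1.8  6.9] g 63.6
tray along-axis offset -0.8893486724685776
target [515.08635814  41.3271281 ]
tool shift [ 3.790e+01 -2.307e+02 -1.000e-01] twist 29.0
```

>>> send_rows(rows=[[0.4, 0, 0, -20, 0], [0.4, 0, 0, -60, 0], [0.4, 0, 0, -105, 0], [0.4, 0, -20, -140, 0], [0.4, 8, -60, -145, 5]])

```text
time: 8.65
ee_pos: [0.4727, 0.2105, 0.1653]
ee_rot: [[-0.943, -0.333, 0.008], [-0.333, 0.943, 0.004], [-0.009, 0.001, -1.0]]
ft_force: [1.4, -0.6, -1.4]
width: 0.0548
gripper_force: 63.8
```

>>> send_rows(rows=[[0.4, 8, -44, 0, 6], [0.4, 14, -87, 0, 12], [0.4, 20, -130, 0, 18], [0.4, 24, -160, 0, 22], [0.4, 24, -160, 0, 22]])

```text
time: 9.15
ee_pos: [0.5017, 0.0467, 0.1605]
ee_rot: [[-0.999, 0.053, 0.002], [0.053, 0.999, -0.001], [-0.002, -0.0, -1.0]]
ft_force: [0.4, 1.0, -1.8]
width: 0.055
gripper_force: 63.8
```

Run:
```python
from h import *
s=st(); move(s,(515.1,41.3),85.3)
```

```text
t 9.15 tcp [501.7  46.7 160.5] yaw 86.96 z [ 0.002 -0.001 -1.   ] w 55.0 F [ 0.4  1.  -1.8] g 63.8
tool shift [-13.6  -4.6   0. ] twist 1.7
```

>>> send_rows(rows=[[0.4, -13.6, -4.6, 0, 1.7], [0.4, -13.6, -4.6, 30, 1.7], [0.4, -13.6, -4.6, 50, 1.7], [0.4, -13.6, -4.6, 58, 1.7], [0.4, -13.6, -4.6, 58, 1.7]])

```text
time: 9.65
ee_pos: [0.5139, 0.0448, 0.101]
ee_rot: [[-0.997, 0.076, -0.001], [0.076, 0.997, -0.0], [0.001, -0.0, -1.0]]
ft_force: [0.6, -0.8, -0.5]
width: 0.0547
gripper_force: 63.8
```

Run:
```python
from h import *
s=st(); move(s,(515.1,41.3),85.3)
```

```text
t 9.65 tcp [513.9  44.8 101. ] yaw 85.65 z [-0.001 -0.    -1.   ] w 54.7 F [ 0.6 -0.8 -0.5] g 63.8
tool shift [-1.4 -3.4 -0. ] twist 0.3
```

>>> send_rows(rows=[[0.4, -1.4, -3.4, 0, 0.3], [0.4, -1.4, -3.4, 5, 0.3], [0.4, -1.4, -3.4, 11, 0.3], [0.4, -1.4, -3.4, 16, 0.3], [0.4, -1.4, -3.4, 17, 0.3]])

```text
time: 10.15
ee_pos: [0.5155, 0.0409, 0.0847]
ee_rot: [[-0.997, 0.082, 0.001], [0.082, 0.997, 0.0], [-0.001, 0.0, -1.0]]
ft_force: [-4.5, -0.5, 11.0]
width: 0.055
gripper_force: 65.1
```

Run:
```python
from h import *
s=st(); move(s,(515.1,41.3),85.3)
```

```text
t 10.15 tcp [515.5  40.9  84.7] yaw 85.3 z [ 0.001  0.    -1.   ] w 55.0 F [-4.5 -0.5 11. ] g 65.1
tool shift [ 0.4  0.3 -0. ] twist -0.0
```

>>> send_rows(rows=[[1, 0, 0, 0, 0], [1, 0, 0, 0, 0], [1, 0, 0, 0, 0], [1, 0, 0, -20, 0], [1, 0, 0, -65, 0]])

```text
time: 10.65
ee_pos: [0.5136, 0.0408, 0.1465]
ee_rot: [[-0.997, 0.082, -0.006], [0.082, 0.997, -0.001], [0.006, -0.001, -1.0]]
ft_force: [1.4, -0.5, -0.0]
width: 0.0853
gripper_force: 0.0
```

>>> send_rows(rows=[[1, 0, 0, -45, 0], [1, -10, -20, -80, 0], [1, -30, -60, -85, 0], [1, -50, -100, -85, 0], [1, -70, -140, -85, 0]])

```text
time: 11.15
ee_pos: [0.5745, -0.1058, 0.2348]
ee_rot: [[-0.997, 0.081, 0.001], [0.081, 0.997, -0.0], [-0.001, -0.0, -1.0]]
ft_force: [0.5, -0.2, 0.4]
width: 0.0856
gripper_force: 0.0
```

>>> send_rows(rows=[[1, -18, -40, 0, 0], [1, -36, -80, 0, 0], [1, -54, -120, 0, 0], [1, -72, -160, 0, 0], [1, -72, -160, 0, 0]])

```text
time: 11.65
ee_pos: [0.6329, -0.2745, 0.2307]
ee_rot: [[-0.996, 0.086, -0.003], [0.086, 0.996, 0.0], [0.003, 0.0, -1.0]]
ft_force: [-0.3, 0.7, -1.1]
width: 0.0852
gripper_force: 0.0
```

Run:
```python
from h import *
s=st()
i,im=snap("wrist","w4"); j,jm=snap("scene","s4")
for k in blobs(im,"red"): print(k.min(0),k.max(0),rect(i,k,.04))
cv2.imwrite("pics/m4.png",cv2.hconcat([cv2.resize(im[:,:,::-1],(400,300)),cv2.resize(jm[100:300,120:387,::-1],(400,300))]))
```

```text
t 11.65 tcp [ 632.9 -274.5  230.7] yaw 85.07 z [-0.003  0.    -1.   ] w 85.2 F [-0.3  0.7 -1.1] g 0.0
[235  64] [321 236] (array([ 605.4, -275. ]), array([148.3,  54.2]), -15.0)
```

View pics/m4.png

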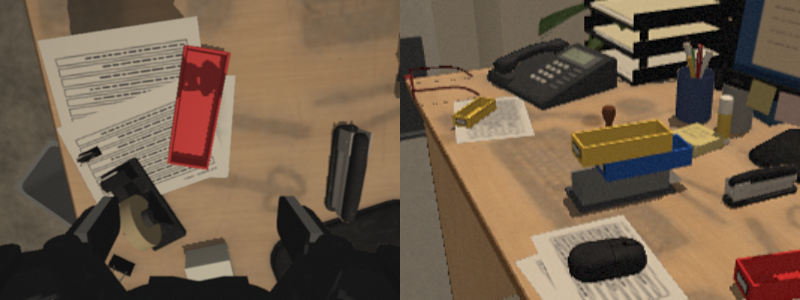

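The tower is blue on the base with yellow back over it, both level. Red spans (235–321, 64–236), clear of the dispenser, so I'll pick it.

>>> send_rows(rows=[[1, 9, -1, 15, 4], [1, 18, -2, 50, 8], [1, 27.5, -3, 90, 10], [1, 27.5, -3, 135, 10], [1, 27.5, -3, 170, 10]])

```text
time: 12.25
ee_pos: [0.6038, -0.2687, 0.0628]
ee_rot: [[-0.968, 0.253, -0.0], [0.253, 0.968, 0.0], [0.0, 0.0, -1.0]]
ft_force: [-0.0, 0.6, -0.1]
width: 0.0855
gripper_force: 0.0
```

>>> send_rows(rows=[[1, 0, 0, 25, 0], [1, 0, 0, 46, 0], [1, 0, 0, 46, 0], [0.4, 0, 0, 46, 0], [0.4, 0, 0, 46, 0]])

```text
time: 12.75
ee_pos: [0.6057, -0.2704, 0.0206]
ee_rot: [[-0.967, 0.253, 0.003], [0.253, 0.967, -0.001], [-0.003, -0.001, -1.0]]
ft_force: [-0.4, -2.0, 1.6]
width: 0.0592
gripper_force: 0.7
```

>>> send_rows(rows=[[0.4, 0, 0, 0, 0], [0.4, 0, 0, 0, 0], [0.4, 0, 0, 0, 0]])

```text
time: 13.05
ee_pos: [0.606, -0.2706, 0.021]
ee_rot: [[-0.967, 0.254, 0.004], [0.254, 0.967, -0.001], [-0.004, -0.0, -1.0]]
ft_force: [-0.4, 1.0, 7.5]
width: 0.0544
gripper_force: 64.3
```

Run:
```python
from h import *
s=st(); a=np.radians(-15); off=(np.array([605.4,-275.])-s["ee_pos"][:2]*1000)@[np.cos(a),np.sin(a)]
b=np.radians(-4.7); u=np.array([np.cos(b),np.sin(b)]); t=np.array([514.2,41.4])+(40-off)*u; print(off,"target",t); move(s,t,85.3)
```

```text
t 13.05 tcp [ 606.  -270.6   21. ] yaw 75.31 z [ 0.004 -0.001 -1.   ] w 54.4 F [-0.4  1.   7.5] g 64.3
0.5855253280103333 target [553.48193904  38.17043673]
tool shift [129.1 285.4  -0.5] twist -10.0
```

>>> send_rows(rows=[[0.4, 0, 0, -20, 0], [0.4, 0, 0, -65, 0], [0.4, 0, 0, -110, 0], [0.4, 0, 0, -155, 0], [0.4, 10, 25, -180, 0]])

```text
time: 13.55
ee_pos: [0.6021, -0.2457, 0.2032]
ee_rot: [[-0.967, 0.256, 0.005], [0.256, 0.967, -0.003], [-0.006, -0.001, -1.0]]
ft_force: [0.3, 1.6, -0.0]
width: 0.0545
gripper_force: 63.7
```

>>> send_rows(rows=[[0.4, 18, 40, 0, 0], [0.4, 36, 80, 0, 0], [0.4, 54, 120, 0, 0], [0.4, 72, 160, 0, 0], [0.4, 90, 200, 0, -3]])

```text
time: 14.05
ee_pos: [0.5647, -0.0258, 0.1995]
ee_rot: [[-0.979, 0.203, 0.002], [0.203, 0.979, -0.0], [-0.002, 0.0, -1.0]]
ft_force: [1.4, 0.6, -1.2]
width: 0.0548
gripper_force: 63.7
```

>>> send_rows(rows=[[0.4, 18, 40, 0, -4], [0.4, 29, 60, 0, -7], [0.4, 29, 60, 0, -7], [0.4, 29, 60, 0, -7]])

```text
time: 14.45
ee_pos: [0.5491, 0.0375, 0.1992]
ee_rot: [[-0.997, 0.082, 0.001], [0.082, 0.997, -0.0], [-0.001, -0.0, -1.0]]
ft_force: [1.0, -0.3, -1.1]
width: 0.0548
gripper_force: 63.6
```

Run:
```python
from h import *
s=st(); move(s,(553.5,38.2),85.3)
i,im=snap("wrist","w5")
a=np.radians(-4.7); u=np.array([np.cos(a),np.sin(a)]); v=np.array([-u[1],u[0]])
for c,z in(("yellow",.108),("red",s["ee_pos"][2]-.021+.04)):
    for k in blobs(im,c,600)[:1]:
        r0=k[:,1].min(); print(c,k.min(0),k.max(0)); t=k[(k[:,1]<r0+25)]
        p=ray(i,t,z)[:,:2]*1000-[514.2,41.4]; print(c,"end x",np.percentile(p@u,3).round(1),"y mid",(((p@v).min()+(p@v).max())/2).round(1),"w",np.ptp(p@v).round(1))
```

```text
t 14.45 tcp [549.1  37.5 199.2] yaw 85.32 z [ 0.001 -0.    -1.   ] w 54.8 F [ 1.  -0.3 -1.1] g 63.6
tool shift [-4.4  1.1  0. ] twist 0.0
yellow [232  35] [326  94]
yellow end x -73.3 y mid -0.8 w 54.7
red [193  96] [363 392]
red end x -38.3 y mid -1.4 w 54.6
```

Red is 35 mm ahead of yellow's end and needs +5 mm, which agrees with the computed shift.

>>> send_rows(rows=[[0.4, -4.8, 1, 20, 0], [0.4, -4.8, 1, 50, 0], [0.4, -4.8, 1, 60, 0], [0.4, -4.8, 1, 60, 0]])

```text
time: 14.9
ee_pos: [0.5531, 0.0369, 0.1369]
ee_rot: [[-0.996, 0.084, -0.003], [0.084, 0.996, -0.0], [0.003, -0.001, -1.0]]
ft_force: [0.5, 0.6, -0.8]
width: 0.0547
gripper_force: 63.7
```

Run:
```python
from h import *
s=st(); move(s,(553.8,38.2),85.3)
```

```text
t 14.9 tcp [553.1  36.9 136.9] yaw 85.2 z [-0.003 -0.    -1.   ] w 54.7 F [ 0.5  0.6 -0.8] g 63.7
tool shift [-0.6  1.4 -0. ] twist -0.1
```

>>> send_rows(rows=[[0.4, -0.6, 1.4, 3, 0], [0.4, -0.6, 1.4, 7, 0], [0.4, -0.6, 1.4, 11, 0], [0.4, -0.6, 1.4, 14, 0], [0.4, -0.6, 1.4, 14.5, 0]])

```text
time: 15.4
ee_pos: [0.5544, 0.0392, 0.1235]
ee_rot: [[-0.997, 0.082, -0.0], [0.082, 0.997, -0.0], [0.0, -0.0, -1.0]]
ft_force: [0.5, -0.2, -1.2]
width: 0.0546
gripper_force: 63.7
```

>>> send_rows(rows=[[0.4, 0, 0, 1, 0], [0.4, 0, 0, 2, 0], [0.4, 0, 0, 2, 0]])

```text
time: 15.7
ee_pos: [0.5546, 0.0392, 0.123]
ee_rot: [[-0.997, 0.082, 0.001], [0.082, 0.997, 0.0], [-0.001, 0.0, -1.0]]
ft_force: [-3.2, 0.5, 6.5]
width: 0.0544
gripper_force: 64.5
```

>>> send_rows(rows=[[1, 0, 0, 0, 0], [1, 0, 0, 0, 0], [1, 0, 0, 0, 0], [1, 0, 0, -20, 0], [1, 0, 0, -65, 0]])

```text
time: 16.2
ee_pos: [0.5528, 0.0391, 0.1838]
ee_rot: [[-0.997, 0.082, -0.007], [0.082, 0.997, -0.0], [0.007, -0.001, -1.0]]
ft_force: [2.0, -0.3, 0.5]
width: 0.0856
gripper_force: 0.0
```

>>> send_rows(rows=[[1, 0, 0, -45, 0], [1, -5, 15, -65, 0], [1, -10, 55, -65, 0], [1, -15, 100, -65, 0], [1, -20, 140, -65, 0]])

```text
time: 16.7
ee_pos: [0.5862, 0.1787, 0.2519]
ee_rot: [[-0.997, 0.082, 0.001], [0.082, 0.997, 0.0], [-0.0, 0.0, -1.0]]
ft_force: [0.3, -0.4, -0.1]
width: 0.0856
gripper_force: 0.0
```

>>> send_rows(rows=[[1, -10, 38, 0, 0], [1, -10, 38, 0, 0], [1, -10, 38, 0, 0]])

```text
time: 17.0
ee_pos: [0.5989, 0.2149, 0.2509]
ee_rot: [[-0.997, 0.08, -0.001], [0.08, 0.997, -0.001], [0.001, -0.001, -1.0]]
ft_force: [-0.6, -0.9, -0.6]
width: 0.0855
gripper_force: 0.0
```

Run:
```python
from h import *
s=st()
i,im=snap("wrist","w6"); j,jm=snap("scene","s6")
K=i["mtx"]; p=i["world_to_cam"]@[.58,.215,.035,1]; c=(int(K[0,0]*p[0]/-p[2]+K[0,2]),int(-K[1,1]*p[1]/-p[2]+K[1,2])); print("expect",c)
x0,y0=max(c[0]-70,0),max(c[1]-50,0); cr=im[y0:y0+100,x0:x0+140,::-1]; print(x0,y0)
cv2.imwrite("pics/m6.png",cv2.hconcat([cv2.resize(cr,(420,300),interpolation=cv2.INTER_CUBIC),cv2.resize(jm[100:250,150:320,::-1],(340,300))]))
```

```text
t 17.0 tcp [598.9 214.9 250.9] yaw 85.39 z [-0.001 -0.001 -1.   ] w 85.5 F [-0.6 -0.9 -0.6] g 0.0
expect (277, 159)
207 109
```

View pics/m6.png

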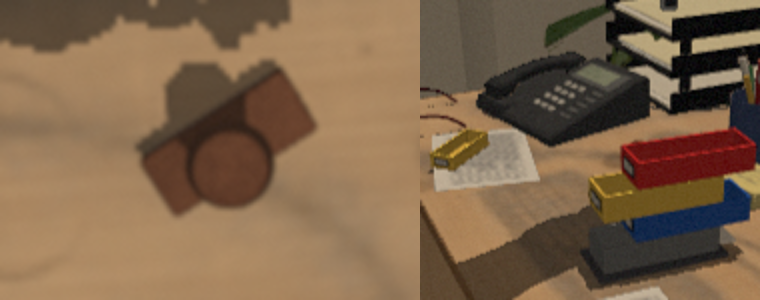

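Red sits on the zigzag tower. The stamp's handle top is at crop (231,168), and its foot corners are (142,155), (278,67), (317,127) and (180,215).

Run:
```python
from h import *
s=st(); i=viewer.camera_info("wrist"); f=lambda p:(np.array(p)+.5)/3-.5+[207,109]
h=ray(i,f((231,168)),.071)[0]*1000; print("handle",h.round(1)); quad(i,[f(p) for p in((142,155),(278,67),(317,127),(180,215))],.013)
move(s,h[:2],85.4); print(s["qpos"].round(2))
```

```text
t 17.1 tcp [598.9 213.5 251.9] yaw 85.28 z [-0. -0. -1.] w 85.9 F [-0.4  0.2 -0.2] g 0.0
handle [579.8 219.6  71. ]
quad [580.1 219.6] len [54.6 24.1 55.7 24.5] ang 118.02
tool shift [19.5  4.5  0. ] twist -0.1
[ 0.34  0.32  0.48  1.74 -0.    0.42]
```

>>> send_rows(rows=[[1, 19.5, 4.5, 30, 0], [1, 19.5, 4.5, 75, 0], [1, 19.5, 4.5, 120, 0], [1, 19.5, 4.5, 150, 0], [1, 19.5, 4.5, 150, 0]])

```text
time: 17.6
ee_pos: [0.5776, 0.2181, 0.0976]
ee_rot: [[-0.996, 0.083, -0.006], [0.083, 0.997, -0.002], [0.006, -0.003, -1.0]]
ft_force: [0.6, -0.2, -0.1]
width: 0.0849
gripper_force: 0.0
```

Run:
```python
from h import *
s=st(); move(s,(579.9,219.6),85.3)
```

```text
t 17.6 tcp [577.6 218.1  97.6] yaw 85.21 z [-0.006 -0.002 -1.   ] w 84.9 F [ 0.6 -0.2 -0.1] g 0.0
tool shift [-2.2  1.7 -0. ] twist -0.1
```

>>> send_rows(rows=[[1, -2.2, 1.7, 30, 0], [1, -2.2, 1.7, 60, 0], [1, -2.2, 1.7, 60, 0], [0.5, -2.2, 1.7, 60, 0], [0.5, -2.2, 1.7, 60, 0]])

```text
time: 18.1
ee_pos: [0.5835, 0.2219, 0.0448]
ee_rot: [[-0.997, 0.082, 0.003], [0.082, 0.997, 0.001], [-0.003, 0.002, -1.0]]
ft_force: [-1.0, -0.4, -0.4]
width: 0.0592
gripper_force: 0.0
```

Run:
```python
from h import *
s=st(); move(s,(579.9,219.6),85.3)
```

```text
t 18.1 tcp [583.5 221.9  44.8] yaw 85.27 z [ 0.003  0.001 -1.   ] w 59.2 F [-1.  -0.4 -0.4] g 0.0
tool shift [ 3.4 -2.5 -0. ] twist -0.0
```

>>> send_rows(rows=[[0.5, 3.4, -2.5, 6, 0], [0.5, 3.4, -2.5, 6, 0], [0.1, 3.4, -2.5, 6, 0], [0.1, 3.4, -2.5, 6, 0], [0.1, 3.4, -2.5, 6, 0]])

```text
time: 18.6
ee_pos: [0.5789, 0.2198, 0.0364]
ee_rot: [[-0.997, 0.082, 0.001], [0.082, 0.997, 0.0], [-0.001, 0.001, -1.0]]
ft_force: [-0.8, 0.7, 3.6]
width: 0.0227
gripper_force: 58.5
```

>>> send_rows(rows=[[0.1, 0, 0, 0, 0], [0.1, 0, 0, 0, 0], [0.1, 0, 0, 0, 0], [0.1, 0, 0, 0, 0]])

```text
time: 19.0
ee_pos: [0.5789, 0.2198, 0.0363]
ee_rot: [[-0.997, 0.082, 0.001], [0.082, 0.997, 0.001], [-0.001, 0.001, -1.0]]
ft_force: [-1.0, 2.0, 5.9]
width: 0.0228
gripper_force: 58.7
```

Run:
```python
from h import *
s=st(); R=s["ee_rot"]
move(s,(553.5,38.3),85.3+57.3)
```

```text
t 19.0 tcp [578.9 219.8  36.3] yaw 85.31 z [ 0.001  0.001 -1.   ] w 22.8 F [-1.   2.   5.9] g 58.7
tool shift [ 1.05e+01 -1.83e+02 -1.00e-01] twist -57.3
```

>>> send_rows(rows=[[0.1, 0, 0, -15, 0], [0.1, 0, 0, -50, 0], [0.1, 0, 0, -95, 0], [0.1, 0, 0, -140, 0], [0.1, 0, 0, -170, 0]])

```text
time: 19.5
ee_pos: [0.5788, 0.2194, 0.2101]
ee_rot: [[-0.997, 0.082, 0.003], [0.082, 0.997, 0.001], [-0.003, 0.001, -1.0]]
ft_force: [1.1, 0.7, -0.1]
width: 0.0227
gripper_force: 58.8
```

>>> send_rows(rows=[[0.1, 4, -30, 0, -8], [0.1, 10, -70, 0, -16], [0.1, 16, -110, 0, -24], [0.1, 20, -150, 0, -32], [0.1, 25, -183, 0, -40]])

```text
time: 20.0
ee_pos: [0.538, 0.0372, 0.2065]
ee_rot: [[-0.813, -0.582, 0.0], [-0.582, 0.813, -0.0], [0.0, -0.0, -1.0]]
ft_force: [0.3, -0.3, -0.5]
width: 0.0227
gripper_force: 58.8
```

>>> send_rows(rows=[[0.1, 0, 0, 0, -8], [0.1, 0, 0, 0, -16], [0.1, 0, 0, 0, -17.3], [0.1, 0, 0, 0, -17.3]])

```text
time: 20.4
ee_pos: [0.5386, 0.0392, 0.2061]
ee_rot: [[-0.61, -0.793, -0.0], [-0.793, 0.61, -0.0], [0.0, -0.0, -1.0]]
ft_force: [0.5, 0.3, -0.3]
width: 0.023
gripper_force: 58.9
```

Run:
```python
from h import *
s=st(); move(s,(539.1,39.4),142.6)
i,im=snap("wrist","w7"); j,jm=snap("side","s7")
for k in blobs(im,"red",400)[:2]: print(k.min(0),k.max(0),rect(i,k,.142))
cv2.imwrite("pics/m7.png",cv2.hconcat([cv2.resize(im[:,:,::-1],(400,300)),cv2.resize(jm[120:270,170:370,::-1],(400,300))]))
```

```text
t 20.4 tcp [538.6  39.2 206.1] yaw 142.44 z [-0. -0. -1.] w 23.0 F [ 0.5  0.3 -0.3] g 58.9
tool shift [-0.5 -0.2 -0. ] twist -0.2
[130 135] [385 323] (array([556.1,  35.9]), array([148.7,  58.7]), -4.8)
```

View pics/m7.png

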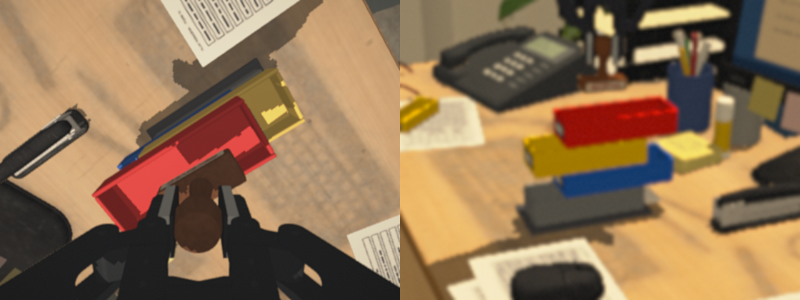

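The stamp's foot is aligned with the red tray and above it, and the tower is intact. I'll lower it.

>>> send_rows(rows=[[0.1, 0, 0, 20, 0], [0.1, 0, 0, 38, 0], [0.1, 0, 0, 48, 0], [0.1, 0, 0, 53, 0], [0.1, 0, 0, 53, 0]])

```text
time: 21.0
ee_pos: [0.5385, 0.0393, 0.1525]
ee_rot: [[-0.608, -0.794, -0.001], [-0.794, 0.608, -0.0], [0.0, 0.001, -1.0]]
ft_force: [0.2, 0.2, -0.5]
width: 0.0231
gripper_force: 58.9
```

Run:
```python
from h import *
s=st(); move(s,(539.1,39.4),142.6)
```

```text
t 21.0 tcp [538.5  39.3 152.5] yaw 142.57 z [-0.001 -0.    -1.   ] w 23.1 F [ 0.2  0.2 -0.5] g 58.9
tool shift [-0.4 -0.4 -0. ] twist -0.0
```

>>> send_rows(rows=[[0.1, 0, 0, 2, 0], [0.1, 0, 0, 4, 0], [0.1, 0, 0, 4.5, 0], [0.1, 0, 0, 4.5, 0]])

```text
time: 21.4
ee_pos: [0.5388, 0.0392, 0.1486]
ee_rot: [[-0.607, -0.794, 0.0], [-0.794, 0.607, 0.0], [-0.0, -0.0, -1.0]]
ft_force: [0.9, 0.7, -0.2]
width: 0.0223
gripper_force: 58.9
```

>>> send_rows(rows=[[0.1, 0, 0, 0.8, 0], [0.1, 0, 0, 0.8, 0], [0.4, 0, 0, 0.8, 0], [0.7, 0, 0, 0.8, 0], [0.7, 0, 0, 0.8, 0]])

```text
time: 21.9
ee_pos: [0.5387, 0.0391, 0.1473]
ee_rot: [[-0.607, -0.794, -0.0], [-0.794, 0.607, -0.0], [0.0, 0.0, -1.0]]
ft_force: [0.5, 0.6, 0.8]
width: 0.0594
gripper_force: 0.0
```

>>> send_rows(rows=[[0.7, 0, 0, 0, 0], [0.7, 0, 0, -20, 0], [0.7, 0, 0, -60, 0], [0.7, 0, 0, -100, 0], [0.7, 0, 0, -100, 0]])

```text
time: 22.4
ee_pos: [0.5401, 0.0392, 0.253]
ee_rot: [[-0.607, -0.794, 0.008], [-0.794, 0.607, 0.001], [-0.005, -0.006, -1.0]]
ft_force: [0.2, 0.2, -0.7]
width: 0.0598
gripper_force: 0.0
```

Run:
```python
from h import *
st()
i,im=snap("wrist","w8"); j,jm=snap("scene","s8")
cv2.imwrite("pics/m8.png",cv2.hconcat([cv2.resize(im[:,:,::-1],(400,300)),cv2.resize(jm[100:250,200:400,::-1],(400,300))]))
```

```text
t 22.4 tcp [540.1  39.2 253. ] yaw 142.6 z [ 0.008  0.001 -1.   ] w 59.8 F [ 0.2  0.2 -0.7] g 0.0
```

View pics/m8.png

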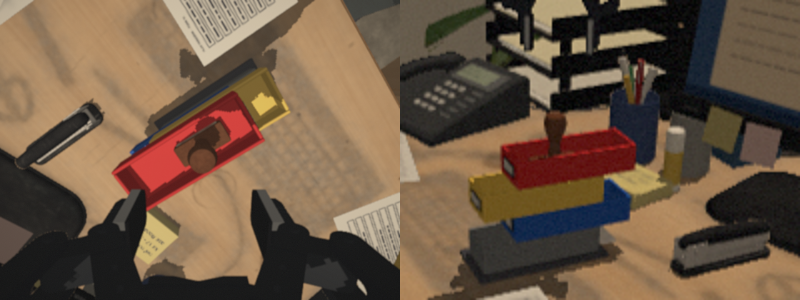

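The stamp stands upright in the red tray, the tower is level and the gripper is clear, so I'm handing in the job.

```bash
python3 -c "
from cell import env
print(env.close_job())"
```

```text
the job is handed in; nothing more can be done
None
```

The blue, yellow and red trays are stacked as the zigzag tower, the stamp stands upright in the red tray, and I handed the job in at about 22 s; no verdict came back.

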